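# Stroke the carrier's vent slats shut

### The job

Close the pet carrier's roof vent by running the fingertips lightly along the curved row of yellow slats, from the red latch end to the other end, in one unbroken stroke at the height of the shut slats, so that each slat folds down in turn and all five lie flat. Do not lift off between slats, bear down hard or pull any slat up, and leave the bowl, jar, comb and bone where they are. Then come away clear.

Things in the scene. Friction and masses are not known exactly. Their poses are not given: they have to be found in the camera images.
- panel: grey plastic pet-carrier roof panel, 150 (its x) x 350 (its y) x 24 mm, fixed flat on the bench; origin under its centre. Five yellow vent slats stand on it along an arc from the red latch end (+y) to the other end (-y): radius 200 mm, arc centre at panel x -200 mm, y 0 (it bulges to +x, middle at x 0, y 0). Tops of shut slats are 34 mm above the bench, 10 mm above the panel's deck
- latch (a point): middle of the red latch, 50 (panel x) x 26 x 11 mm high, fixed on the panel near the first slat, at its top face (35 mm above the bench); it only marks where the row starts
- row1 (a point): point on the middle line of the row, fixed to the panel, at the height of the tops of shut slats (34 mm above the bench): at the hinge line of slat 1, the first, next to the red latch
- row2 (a point): point on the middle line of the row, fixed to the panel, at the height of the tops of shut slats (34 mm above the bench): at the hinge line of slat 2
- row3 (a point): point on the middle line of the row, fixed to the panel, at the height of the tops of shut slats (34 mm above the bench): at the hinge line of slat 3
- row4 (a point): point on the middle line of the row, fixed to the panel, at the height of the tops of shut slats (34 mm above the bench): at the hinge line of slat 4
- row5 (a point): point on the middle line of the row, fixed to the panel, at the height of the tops of shut slats (34 mm above the bench): at the hinge line of slat 5
- row6 (a point): point on the middle line of the row, fixed to the panel, at the height of the tops of shut slats (34 mm above the bench): the end of the row, 4 mm past the free edge of slat 5 when shut
- slat1 (a joint): hinge angle of slat 1 (rad), counted from the red latch end: 0 = flat, 0.4 to 0.6 at the start (propped open), -0.06 = hard stop. Slat 34 mm along the row, 42 across, 4 thick, pitch 38; hinged across the row at its edge nearer the latch (4 mm below row1); its free edge stands up. Stiff hinge (0.03 N m, 1 to 4 N at the fingertip): stays where left; a fingertip gliding from the latch end folds it down
- slat2 (a joint): hinge angle of slat 2 (rad), 0 = flat, 0.4 to 0.6 at the start (propped open), -0.06 = hard stop. Slat 34 mm along the row, 42 across, 4 thick, pitch 38; hinged across the row at its edge nearer the latch (4 mm below row2); its free edge stands up. Stiff hinge (0.03 N m, 1 to 4 N at the fingertip): stays where left; a fingertip gliding from the latch end folds it down
- slat3 (a joint): hinge angle of slat 3 (rad), 0 = flat, 0.4 to 0.6 at the start (propped open), -0.06 = hard stop. Slat 34 mm along the row, 42 across, 4 thick, pitch 38; hinged across the row at its edge nearer the latch (4 mm below row3); its free edge stands up. Stiff hinge (0.03 N m, 1 to 4 N at the fingertip): stays where left; a fingertip gliding from the latch end folds it down
- slat4 (a joint): hinge angle of slat 4 (rad), 0 = flat, 0.4 to 0.6 at the start (propped open), -0.06 = hard stop. Slat 34 mm along the row, 42 across, 4 thick, pitch 38; hinged across the row at its edge nearer the latch (4 mm below row4); its free edge stands up. Stiff hinge (0.03 N m, 1 to 4 N at the fingertip): stays where left; a fingertip gliding from the latch end folds it down
- slat5 (a joint): hinge angle of slat 5 (rad), 0 = flat, 0.4 to 0.6 at the start (propped open), -0.06 = hard stop. Slat 34 mm along the row, 42 across, 4 thick, pitch 38; hinged across the row at its edge nearer the latch (4 mm below row5); its free edge stands up. Stiff hinge (0.03 N m, 1 to 4 N at the fingertip): stays where left; a fingertip gliding from the latch end folds it down
- bowl: steel food bowl, rim radius 65 mm, 45 mm high, loose; origin under its centre
- jar: empty open glass treat jar, radius 35 mm, 78 mm high, loose; origin under its centre
- comb: blue plastic grooming comb lying flat, 35 (its x) x 150 (its y) x 6 mm, loose; origin under its middle
- bone: orange hard silicone chew bone, 110 (its x) x 54 x 30 mm, loose; origin under its middle

How it is judged:
By the outcome, as a careful person would: the job done as asked, in the order asked, and still so for the second after the job is handed in, with the robot touching nothing.
It also fails if it takes over 40 s, if anything falls off the work surface, if the arm or the gripper's body presses on something with over 40 N, if the wrist force passes 120 N, or if a joint passes its speed limit or range.

### The arm

A 6-joint arm with a two-finger parallel gripper is mounted at the origin on the work surface. World frame = base frame: x ahead of the robot, y to its left, z up, the work surface at z = 0. Lengths are in m, angles in rad, forces in N, time in s.
With the tool pointing down it reaches from about 0.325 to 0.9 m from the base axis. Payload 3.5 kg.
Tool frame: the origin (TCP) lies midway between the tips of the shut fingers; the grasp point (between the pads) lies 19 mm behind it; y points along the fingers, z is the direction in which the jaws open and shut, and the axes are right-handed (so a half turn about y gives the same grasp; the last joint's range is limited). The gripper opens to 85 mm and grips with 20 to 120 N. Pads are 22 mm wide; open, the fingers measure 114 mm over their backs; the gripper's body (76 mm by 85 mm) begins 54 mm behind the grasp point. The pads swing forward as they close: fully open they stand 13 mm farther back than shut.
Start: joints at [1.178, 0.276, -0.026, 1.268, 0, 1.467], TCP at [0.179, 0.599, 0.231] pointing down, gripper open.
Joint ranges: [-3.12, 3.12], [-0.85, 1.88], [-1.08, 1.24], [-1.95, 2.15], [-1.57, 1.53], [-3.14, 3.14]. Speed limits (rad/s): [2.57, 2.57, 3.14, 3.14, 3.14, 3.14].

### API

Orientations are given as [roll, pitch, yaw] about the fixed x, y, z axes, in that order (R = Rz(yaw) Ry(pitch) Rx(roll)).
In Python, from workcell import state, get_image, close_job, outline_of gives the robot as it stands. The module is installed in compiled form; this text tells all that it offers.
- The arm moves only by the tool arm_command, never from a script. Its arguments are lists of equal length, an entry for each row: "travel": the shift along the world's x, y, z in m, a list of three; "delta_rot": the turn, a rotation vector about the world's x, y, z in rad, a list of three. In form: {"travel": [[x, y, z], ...], "delta_rot": [[rx, ry, rz], ...]}. A call has exactly 8 rows; each row is the pose to reach, as a shift and turn from the pose measured when the call began; what a row does not reach only later rows make up. A row lasts 1/8 s, in which the tool goes at most 62.5 mm and 10.7 degrees, less where a joint would pass 70% of its speed; a pose out of reach is approached as far as the arm can. A call with a gripper value outside its range is refused whole. "grip" is the opening, from -1 (shut) to 1 (fully open), set as the call begins (left out, the last holds). The fingers move at their own pace and stop on an object; "force" is the grip in N (left out, the last holds). Time passes only in rows, so rows that repeat a pose let the fingers close, or fill a call up. It gives the time, the measured TCP pose, the force and the opening at its end, in the units of the state.
- state(): the state, without advancing time (a new reading comes with each control period).
- get_image(name): name is "side" or "top"; returns a dict with "pixels" (384x512x3 uint8, blue, green, red), "K" (3x3 intrinsics, pixels), "world_from_camera" (4x4, takes a point from camera to world coordinates). Camera axes: x right, y down, z forward; pixel columns grow to the right and rows downward; lengths in m; the calibration is good to about 2 mm. A picture is of the moment at which its call begins. There is no depth.
- close_job(): hands the job in, once; it reports no verdict.
Trained networks look in a picture, given as the dict that the camera call returned (one of the last four; its "shot" number tells which), for a name from the list of things; names that differ only in an ending like _2 or _b are one class to them, and where a whole thing is asked for, a point or a joint stands for the part that bears it (a point fixed in the world has none). Each returns a list of dicts, best first, with "score" (0 to 1); they miss things now and then, are a little off and sometimes report something else, mostly with a low value. They report only what shows in the picture. A call takes as long as a camera call.
- outline_of(label, picture): "pixels" (384x512 bool, what is visible of it) and "bbox" ([centre column, centre row, width, height] in pixels, round what is visible of it).
The state is a dict: "clock": time; "q": joint angles; "joint_vel": joint speeds; "tau": joint torques, N m; "tcp_pos": TCP position; "tool_rot": TCP orientation; "ft_force": force on the tool from outside, world axes, zero at the start; "wrist_torque": the same for the moment, N m; "grip_width": finger opening in m.
Only numpy, scipy, OpenCV 4.12 (cv2) and the standard library are available. Lean on these libraries where they do the work, as an engineer would, in place of code of your own. Each camera call takes 0.05 s, during which the arm holds its last target.

## Working session

There is one attempt and no reset: what is moved stays moved. The work goes in short steps, Python scripts to look and compute and a tool call to move; the robot and the scene stay as the last step left them, time stands still between calls to the robot, and variables do not carry over. Pictures are saved under pics/ and viewed, and the job is handed in when it is done.

Besides the shell and the picture viewer there is one more tool, called after ">>>" as name(argument=value, ...) on one line, values as JSON. arm_command: Moves the arm, as the interface text tells. Its arguments: {"type":"object","properties":{"travel":{"type":"array","items":{"type":"array","items":{"type":"number"}}},"delta_rot":{"type":"array","items":{"type":"array","items":{"type":"number"}}},"grip":{"type":"number"},"force":{"type":"number"}},"required":["travel","delta_rot"]}

```bash
mkdir -p pics
python3 - <<'E'
from workcell import *
import cv2,pickle
s=state();print(s)
for n in("top","side"):
    p=get_image(n);cv2.imwrite(f"pics/{n}0.png",p["pixels"]);print(n,p["K"],p["world_from_camera"]);pickle.dump(p,open(n+"0.pkl","wb"))
    for l in("panel","latch","slat1","bowl","jar","comb","bone"):
        for r in outline_of(l,p)[:6]:print(l,round(r["score"],2),[round(float(x),1) for x in r["bbox"]])
E
```

```text
{'clock': 0.0, 'q': array([ 1.17761740e+00,  2.77106584e-01, -2.79046523e-02,  1.26798972e+00,
        2.15895244e-05,  1.46740810e+00]), 'joint_vel': array([-8.90365956e-05,  1.14200161e-03,  2.96707902e-04, -9.03193598e-04,
        9.24510997e-04, -8.58379700e-04]), 'tau': array([ 7.51128482e-04, -4.45503616e+01,  2.95206106e+01,  1.65422831e-02,
       -2.17025638e-05, -1.22178108e-06]), 'tcp_pos': array([0.17828908, 0.59821244, 0.2301649 ]), 'tool_rot': array([-1.57298695e+00,  2.49000560e-04, -2.89790999e-01]), 'ft_force': array([-0.3921863 ,  0.84143506, -0.28122493]), 'wrist_torque': array([-0.02620821,  0.00356475,  0.00587258]), 'grip_width': 0.08522731040967074}
top [[450.90772348   0.         253.97164444]
 [  0.         450.90772348 187.93662007]
 [  0.           0.           1.        ]] [[ 0.00398078 -0.99430758  0.1064734   0.46662295]
 [-0.99997282 -0.00329737  0.00659385  0.00182797]
 [-0.00620524 -0.10649676 -0.99429369  1.04169658]
 [ 0.          0.          0.          1.        ]]
panel 0.74 [214.8, 197.4, 160.8, 130.9]
latch 0.67 [212.7, 196.4, 161.4, 129.7]
sla
[... 455 characters left out ...]
.98885872   0.         258.39625106]
 [  0.         351.98885872 191.12693404]
 [  0.           0.           1.        ]] [[ 0.75881524 -0.41949739  0.4982182   0.18735035]
 [-0.65101755 -0.51128771  0.56103568 -0.44702377]
 [ 0.01937984 -0.75007121 -0.66107306  0.57627321]
 [ 0.          0.          0.          1.        ]]
panel 0.61 [224.9, 191.9, 155.2, 72.7]
latch 0.67 [225.3, 191.2, 156.4, 74.5]
slat1 0.52 [222.9, 178.4, 13.4, 8.6]
slat1 0.48 [249.5, 188.1, 15.8, 6.0]
slat1 0.42 [193.6, 173.2, 8.4, 15.3]
bowl 0.63 [215.4, 132.4, 41.9, 30.5]
bowl 0.56 [224.1, 190.1, 158.2, 76.8]
jar 0.66 [274.2, 152.7, 30.7, 37.7]
comb 0.65 [219.2, 230.2, 60.1, 26.0]
bone 0.69 [329.9, 210.4, 37.6, 33.5]
```

Run:
```python
import cv2,pickle
p=pickle.load(open("top0.pkl","rb"))["pixels"];cv2.imwrite("pics/top0z.png",cv2.resize(p[90:290,90:350],None,fx=3,fy=3,interpolation=cv2.INTER_CUBIC)[:600,:])
p=pickle.load(open("side0.pkl","rb"))["pixels"];cv2.imwrite("pics/side0z.png",cv2.resize(p[100:260,130:360],None,fx=3.4,fy=3.4,interpolation=cv2.INTER_CUBIC))
```

```text
(no output)
```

View pics/top0z.png

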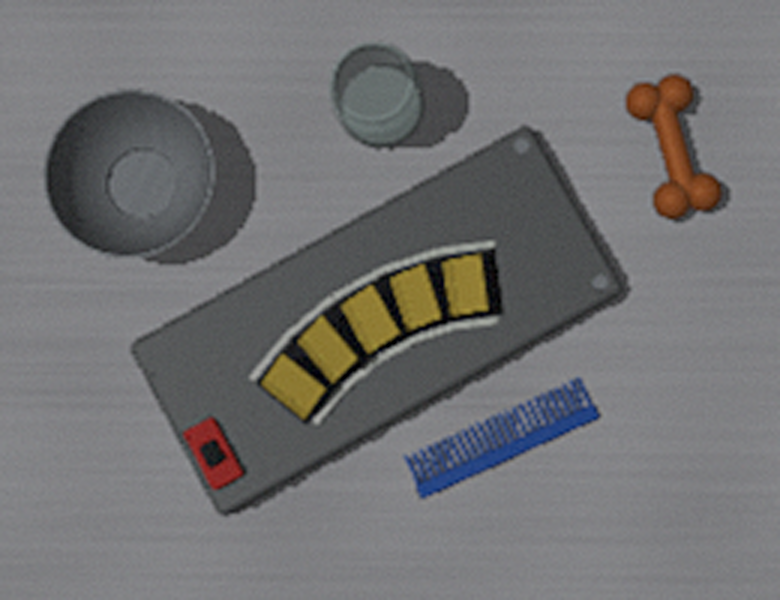

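View pics/side0z.png

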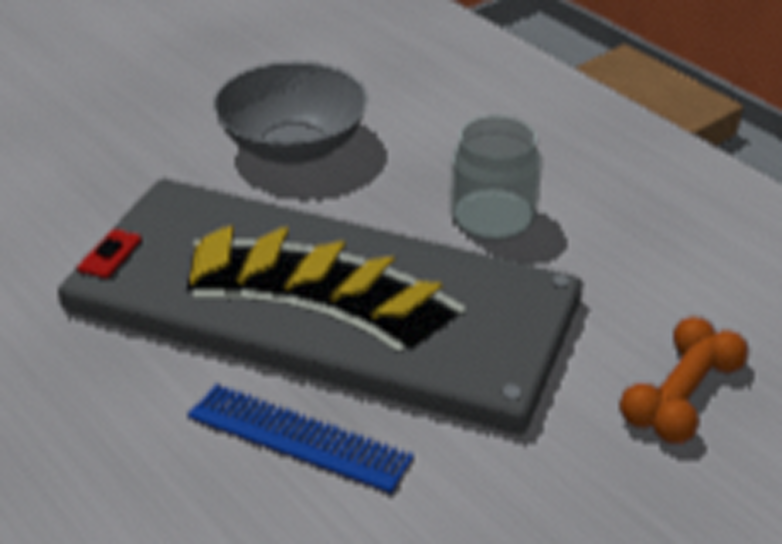

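View pics/top0.png

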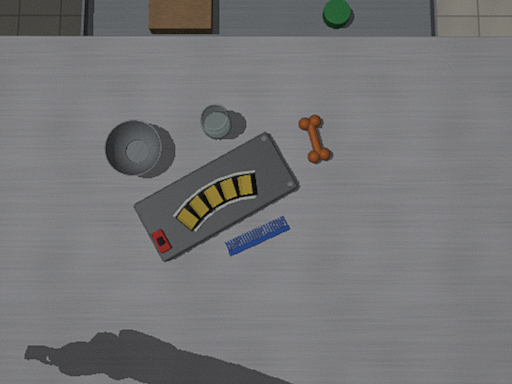

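```bash
cat > h.py <<'E'
import numpy as np,cv2,pickle
def proj(P,p):
    T=np.linalg.inv(p["world_from_camera"]);c=P@T[:3,:3].T+T[:3,3]
    q=c@p["K"].T;return q[:,:2]/q[:,2:]
def ray(uv,z,p):
    T=p["world_from_camera"];d=T[:3,:3]@np.linalg.solve(p["K"],[uv[0],uv[1],1]);o=T[:3,3]
    return o+d*(z-o[2])/d[2]
def W(par,L):
    x,y,a=par[:3];c,s=np.cos(a),np.sin(a);L=np.atleast_2d(np.array(L,float))
    return np.c_[x+c*L[:,0]-s*L[:,1],y+s*L[:,0]+c*L[:,1],L[:,2]]
def arc(phi,r=.2,z=.034): return np.c_[-.2+r*np.cos(phi),r*np.sin(phi),z+0*phi]
PH=.475-.19*np.arange(6)
def rect(z,hx=.075,hy=.175): return [[hx,hy,z],[-hx,hy,z],[-hx,-hy,z],[hx,-hy,z]]
E
python3 - <<'E'
from h import *
from scipy.optimize import least_squares,minimize
pt=pickle.load(open("top0.pkl","rb"));ps=pickle.load(open("side0.pkl","rb"))
tc=np.array([(132,345),(225,516),(628,290),(528,124)])/3+90-.33
sc=np.array([(163,178),(58,292),(527,425),(582,278)])/3.4+[130,100]
Wt=np.array([ray(u,.024,pt) for u in tc]);Ws=np.array([ray(u,.024,ps) for u in sc])
print(Wt);print(Ws)
for A in(Wt,):print([np.linalg.norm(A[i]-A[(i+1)%4]) for i in range(4)])
# latch(+y) end: tc0,tc1 ; decide x sign: bulge toward jar => +x toward tc0,tc3
L=np.array([[.075,.175,.024],[-.075,.175,.024],[-.075,-.175,.024],[.075,-.175,.024]])
f=lambda q:np.r_[(W(q,L)-Wt)[:,:2].ravel()]
r=least_squares(f,[.5,.1,0.5]);print(r.x,r.fun)
# latch
for p,u in((pt,np.array((213,453))/3+90-.33),(ps,np.array((111,253))/3.4+[130,100])):
    w=ray(u,.035,p);c,s=np.cos(r.x[2]),np.sin(r.x[2]);d=w[:2]-r.x[:2];print("latch",w,c*d[0]+s*d[1],-s*d[0]+c*d[1])
np.save("par0.npy",r.x)
E
```

```text
[[ 0.53658609  0.28087832  0.024     ]
 [ 0.40931025  0.2073836   0.024     ]
 [ 0.57959302 -0.09360462  0.024     ]
 [ 0.70742569 -0.01781322  0.024     ]]
[[ 0.53885598  0.27891118  0.024     ]
 [ 0.40997473  0.20504991  0.024     ]
 [ 0.57616613 -0.09788398  0.024     ]
 [ 0.70749023 -0.0186086   0.024     ]]
[np.float64(0.1469714710188977), np.float64(0.34581805374389846), np.float64(0.14861200552522522), np.float64(0.3440970908474986)]
[0.55822876 0.09421102 0.51909547] [-5.38275386e-05  2.48676869e-03 -3.01822816e-03  1.56724444e-03
  3.32245665e-04 -1.33843273e-03  2.73981003e-03 -2.71558040e-03]
latch [0.45597596 0.21521134 0.035     ] -0.028755209252464692 0.15578783738536914
latch [0.45486399 0.20725565 0.035     ] -0.033667483082925255 0.14943181182765802
```

```bash
cat > ov.py <<'E'
from h import *
def overlay(p,par,box,f,name):
    x0,x1,y0,y1=box;im=cv2.resize(p["pixels"][y0:y1,x0:x1],None,fx=f,fy=f,interpolation=cv2.INTER_CUBIC)
    def pl(L,c,closed=False):
        q=(proj(W(par,L),p)+.5-[x0,y0])*f-.5
        cv2.polylines(im,[np.round(q*16).astype(np.int32)],closed,c,1,cv2.LINE_AA,4)
    pl(rect(.024),(0,255,0),True);pl(rect(0),(0,120,0),True)
    ph=np.linspace(.475,-.475,40)
    pl(arc(ph),(255,0,255))
    for r in(.179,.221): pl(arc(ph,r,.030),(255,255,0))
    for a in PH: pl(np.vstack([arc(np.array([a]),.179,.030),arc(np.array([a]),.221,.030)]),(0,0,255))
    cv2.imwrite(name,im)
E
python3 - <<'E'
from ov import *
par=np.load("par0.npy")
overlay(pickle.load(open("top0.pkl","rb")),par,(125,305,125,270),4,"pics/ot0.png")
overlay(pickle.load(open("side0.pkl","rb")),par,(140,310,145,240),4.6,"pics/os0.png")
E
```

```text
(no output)
```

View pics/ot0.png

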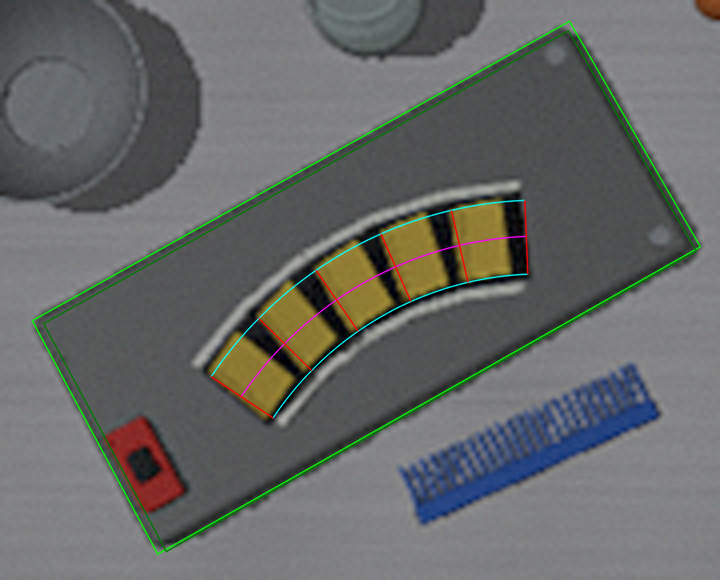

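View pics/os0.png

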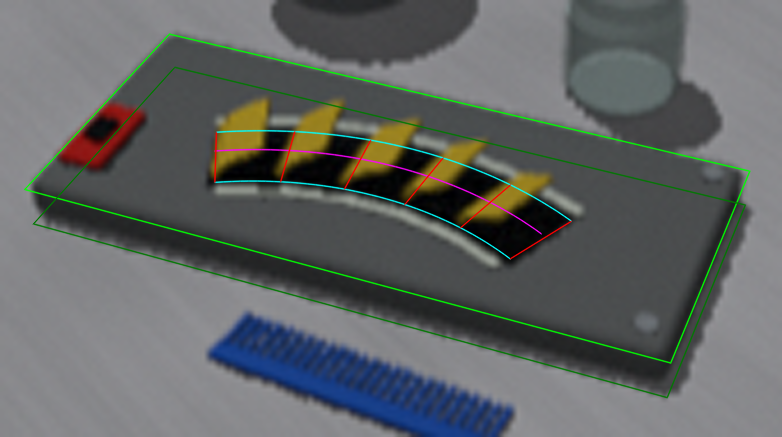

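```bash
cat > plan.py <<'E'
from h import *
from workcell import state
from scipy.spatial.transform import Rotation as R
par=np.load("par.npy") if __import__("os").path.exists("par.npy") else np.load("par0.npy")
def pose(s,z):  # s arc length mm past row1
    phi=.475-s/200.; P=W(par,arc(np.array([phi]),.2,z))[0]
    return P,R.from_euler("xyz",[-np.pi/2,0,par[2]+phi-np.pi/2])
def rows(ts):
    st=state();p=st["tcp_pos"];r0=R.from_euler("xyz",st["tool_rot"])
    T=[];D=[]
    for s,z in ts:
        P,r=pose(s,z);T.append([round(float(v),4) for v in P-p]);D.append([round(float(v),3) for v in (r*r0.inv()).as_rotvec()])
    print("at",p.round(4),st["tool_rot"].round(3),"F",st["ft_force"].round(2),"t",st["clock"]);print(T);print(D)
E
python3 -c "
from plan import *
for s in(-25,0,190,200):print(s,pose(s,.034)[0].round(4),pose(s,.034)[1].as_euler('xyz').round(3))
rows([(-25,.10)])"
```

```text
-25 [0.4719 0.1749 0.034 ] [-1.571  0.    -0.452]
0 [0.4936 0.1626 0.034 ] [-1.571  0.    -0.577]
190 [0.5844 0.0038 0.034 ] [-1.571  0.    -1.527]
200 [ 0.5846 -0.0062  0.034 ] [-1.571  0.    -1.577]
at [0.1786 0.599  0.2314] [-1.571 -0.    -0.29 ] F [-0.95  0.56  0.25] t 0.8
[[0.2933, -0.424, -0.1314]]
[[-0.0, 0.0, -0.162]]
```

>>> arm_command(travel=[[0.036,-0.052,0],[0.073,-0.105,0],[0.11,-0.158,0],[0.147,-0.212,0],[0.183,-0.265,-0.02],[0.22,-0.318,-0.05],[0.257,-0.371,-0.09],[0.2933,-0.424,-0.13]], delta_rot=[[0,0,-0.02],[0,0,-0.04],[0,0,-0.06],[0,0,-0.08],[0,0,-0.1],[0,0,-0.12],[0,0,-0.14],[0,0,-0.162]], grip=-1)

```text
clock: 1.8
tcp_pos: [0.4504, 0.2069, 0.1258]
tool_rot: [-1.569, -0.002, -0.453]
ft_force: [1.8, 1.4, 0.3]
grip_width: -0.0001
```

Run:
```python
from plan import *
from workcell import *
a=[]
for i in range(8):
    p=get_image("side" if i%2 else "top"); s=state();a.append(np.r_[s["tcp_pos"],s["tool_rot"],s["ft_force"]]);
    if i>5: pickle.dump(p,open(("side" if i%2 else "top")+"1.pkl","wb"));cv2.imwrite("pics/"+("side" if i%2 else "top")+"1.png",cv2.resize(p["pixels"][100:290,100:350],None,fx=3,fy=3,interpolation=cv2.INTER_CUBIC))
print(np.round(a,4));rows([(-25,.07)])
```

```text
[[ 4.5100e-01  2.0140e-01  1.2160e-01 -1.5766e+00 -1.4000e-03 -4.5850e-01
   1.7707e+00 -3.2095e+00 -2.7926e+00]
 [ 4.4900e-01  2.0390e-01  1.2280e-01 -1.5754e+00  2.5000e-03 -4.5840e-01
  -4.9770e-01  7.9490e-01 -2.4800e-02]
 [ 4.4860e-01  2.0600e-01  1.2430e-01 -1.5732e+00  2.8000e-03 -4.5640e-01
  -9.5380e-01  1.4440e-01  1.0377e+00]
 [ 4.4880e-01  2.0740e-01  1.2540e-01 -1.5715e+00  1.6000e-03 -4.5410e-01
   5.0410e-01 -1.0440e+00  6.1240e-01]
 [ 4.4900e-01  2.0840e-01  1.2620e-01 -1.5704e+00  4.0000e-04 -4.5230e-01
  -5.8150e-01  1.2150e-01  1.3521e+00]
 [ 4.4910e-01  2.0900e-01  1.2670e-01 -1.5696e+00 -5.0000e-04 -4.5110e-01
  -6.1400e-01  2.2080e-01  4.2450e-01]
 [ 4.4920e-01  2.0940e-01  1.2700e-01 -1.5693e+00 -1.0000e-03 -4.5020e-01
  -1.9980e-01 -4.8770e-01  1.8650e-01]
 [ 4.4920e-01  2.0960e-01  1.2710e-01 -1.5692e+00 -1.3000e-03 -4.4980e-01
   1.5250e-01 -3.4560e-01 -9.3900e-02]]
at [0.4492 0.2096 0.1271] [-1.569e+00 -1.000e-03 -4.500e-01] F [ 0.15 -0.35 -0.09] t 2.2
[[0.0227, -0.0346, -0.0571]]
[[-0.001, 0.002, -0.002]]
```

View pics/side1.png

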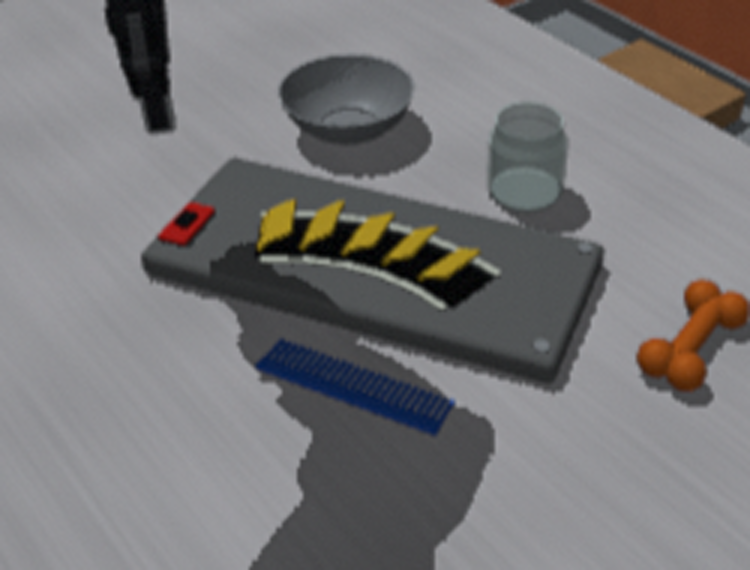

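View pics/top1.png

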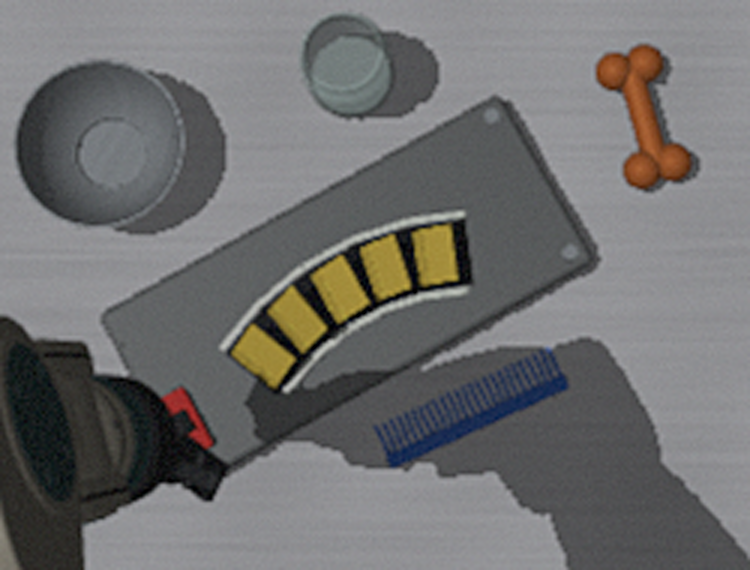

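Run:
```python
from plan import *
ps=pickle.load(open("side1.pkl","rb"))
print((proj(np.array([[.4492,.2096,.1271]]),ps)-100+.5)*3)
rows([(-25,.06)])
```

```text
[[161.56035816 130.69823114]]
at [0.4492 0.2096 0.1271] [-1.569e+00 -1.000e-03 -4.500e-01] F [ 0.15 -0.35 -0.09] t 2.2
[[0.0227, -0.0346, -0.0671]]
[[-0.001, 0.002, -0.002]]
```

>>> arm_command(travel=[[0.006,-0.009,0],[0.012,-0.018,0],[0.018,-0.027,-0.01],[0.0227,-0.0346,-0.03],[0.0227,-0.0346,-0.05],[0.0227,-0.0346,-0.067],[0.0227,-0.0346,-0.067],[0.0227,-0.0346,-0.067]], delta_rot=[[0,0,0],[0,0,0],[0,0,0],[-0.001,0.002,-0.002],[-0.001,0.002,-0.002],[-0.001,0.002,-0.002],[-0.001,0.002,-0.002],[-0.001,0.002,-0.002]])

```text
clock: 3.2
tcp_pos: [0.4722, 0.1747, 0.0602]
tool_rot: [-1.571, -0.0, -0.452]
ft_force: [0.3, -0.2, -0.4]
grip_width: -0.0001
```

Run:
```python
from plan import *
from workcell import *
a=[]
for i in range(6):
    p=get_image("side" if i%2 else "top"); s=state();a.append(np.r_[s["tcp_pos"],s["tool_rot"],s["ft_force"]]);
    if i>3: pickle.dump(p,open(("side" if i%2 else "top")+"2.pkl","wb"));cv2.imwrite("pics/"+("side" if i%2 else "top")+"2.png",cv2.resize(p["pixels"][130:260,130:310],None,fx=4.2,fy=4.2,interpolation=cv2.INTER_CUBIC))
print(np.round(a,4))
u=proj(s["tcp_pos"][None],p);print((u-130+.5)*4.2)
rows([(-25,.034)])
```

```text
[[ 4.7260e-01  1.7490e-01  6.0600e-02 -1.5703e+00 -8.0000e-04 -4.5210e-01
   2.4600e-01  1.8170e-01  2.0580e-01]
 [ 4.7270e-01  1.7500e-01  6.0800e-02 -1.5700e+00 -1.2000e-03 -4.5190e-01
   2.0980e-01 -1.9110e-01 -5.6390e-01]
 [ 4.7270e-01  1.7510e-01  6.0900e-02 -1.5698e+00 -1.3000e-03 -4.5180e-01
   7.4100e-02 -1.4580e-01 -4.6300e-02]
 [ 4.7260e-01  1.7510e-01  6.0800e-02 -1.5700e+00 -1.2000e-03 -4.5180e-01
  -5.8750e-01  1.4130e-01 -3.3900e-01]
 [ 4.7250e-01  1.7510e-01  6.0700e-02 -1.5701e+00 -1.1000e-03 -4.5180e-01
   3.6260e-01  3.8020e-01  4.1570e-01]
 [ 4.7240e-01  1.7510e-01  6.0700e-02 -1.5702e+00 -9.0000e-04 -4.5170e-01
  -2.1150e-01  5.5340e-01 -3.5200e-01]]
[[188.17334978 168.36714472]]
at [0.4724 0.1751 0.0607] [-1.57e+00 -1.00e-03 -4.52e-01] F [-0.21  0.55 -0.35] t 3.5
[[-0.0005, -0.0002, -0.0267]]
[[-0.0, 0.001, -0.0]]
```

View pics/side2.png

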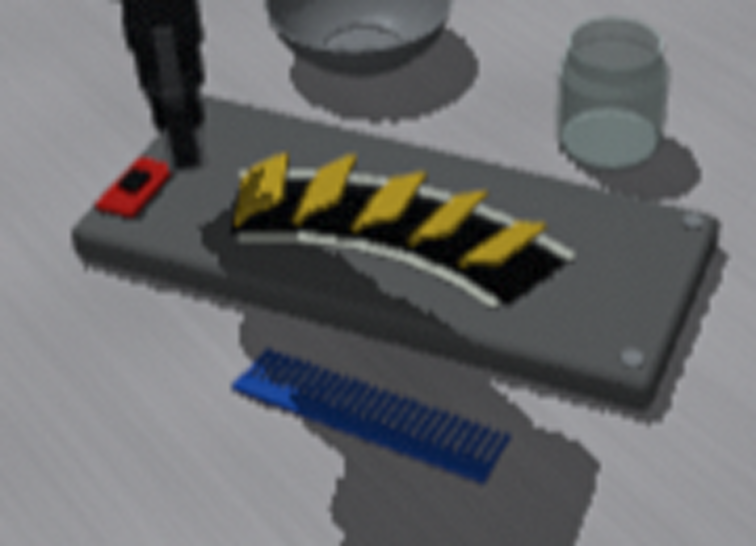

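>>> arm_command(travel=[[-0.0005,-0.0002,-0.006],[-0.0005,-0.0002,-0.012],[-0.0005,-0.0002,-0.018],[-0.0005,-0.0002,-0.023],[-0.0005,-0.0002,-0.0265],[-0.0005,-0.0002,-0.0265],[-0.0005,-0.0002,-0.0265],[-0.0005,-0.0002,-0.0265]], delta_rot=[[0,0.001,0],[0,0.001,0],[0,0.001,0],[0,0.001,0],[0,0.001,0],[0,0.001,0],[0,0.001,0],[0,0.001,0]])

```text
clock: 4.5
tcp_pos: [0.4721, 0.175, 0.0344]
tool_rot: [-1.57, -0.0, -0.452]
ft_force: [-0.8, 0.4, -0.2]
grip_width: -0.0001
```

Run:
```python
from plan import *
from workcell import *
for i in range(4):
    p=get_image("side" if i%2 else "top"); s=state();print(s["tcp_pos"].round(4),s["ft_force"].round(2))
p=get_image("side");cv2.imwrite("pics/side3.png",cv2.resize(p["pixels"][130:260,130:310],None,fx=4.2,fy=4.2,interpolation=cv2.INTER_CUBIC))
rows([(-25+6*k,.0342) for k in range(1,9)])
```

```text
[0.4721 0.1749 0.0344] [-0.38  0.26 -0.48]
[0.4721 0.175  0.0344] [ 0.07 -0.48  0.22]
[0.472  0.1749 0.0343] [-0.29  0.33  0.82]
[0.472  0.1749 0.0343] [0.78 0.52 0.09]
at [0.4719 0.1749 0.0342] [-1.571 -0.    -0.452] F [-0.28  0.5  -0.29] t 4.75
[[0.0053, -0.0027, -0.0], [0.0106, -0.0056, -0.0], [0.0158, -0.0086, -0.0], [0.0209, -0.0118, -0.0], [0.0258, -0.0151, -0.0], [0.0307, -0.0185, -0.0], [0.0355, -0.0222, -0.0], [0.0402, -0.0259, -0.0]]
[[-0.0, 0.0, -0.03], [-0.0, 0.0, -0.06], [-0.0, 0.0, -0.09], [-0.0, 0.0, -0.12], [-0.0, 0.0, -0.15], [-0.0, 0.0, -0.18], [-0.0, 0.0, -0.21], [-0.0, 0.0, -0.24]]
```

View pics/side3.png

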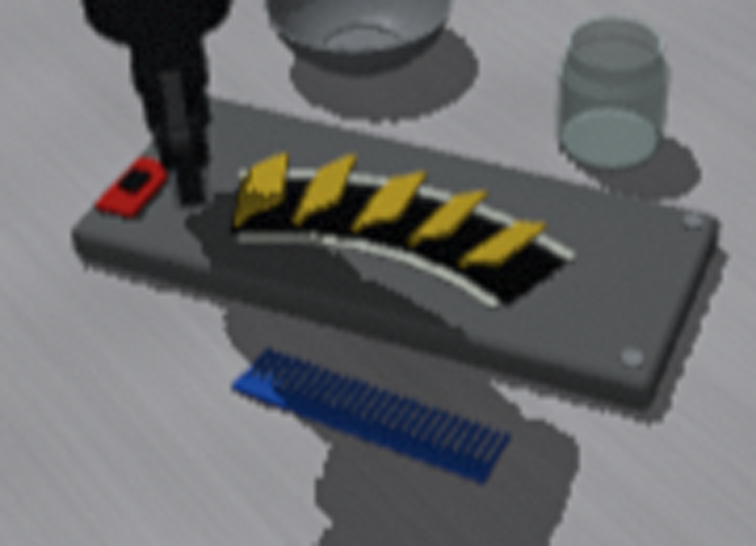

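>>> arm_command(travel=[[0.0053,-0.0027,0],[0.0106,-0.0056,0],[0.0158,-0.0086,0],[0.0209,-0.0118,0],[0.0258,-0.0151,0],[0.0307,-0.0185,0],[0.0355,-0.0222,0],[0.0402,-0.0259,0]], delta_rot=[[0,0,-0.03],[0,0,-0.06],[0,0,-0.09],[0,0,-0.12],[0,0,-0.15],[0,0,-0.18],[0,0,-0.21],[0,0,-0.24]])

```text
clock: 5.75
tcp_pos: [0.5128, 0.1486, 0.0343]
tool_rot: [-1.57, -0.001, -0.694]
ft_force: [-0.2, -0.2, -0.0]
grip_width: 0.0001
```

Run:
```python
from plan import *
rows([(23+6*k,.034) for k in range(1,9)])
```

```text
at [0.5128 0.1486 0.0343] [-1.57e+00 -1.00e-03 -6.94e-01] F [-0.16 -0.21 -0.05] t 5.75
[[0.0039, -0.0035, -0.0003], [0.0084, -0.0075, -0.0003], [0.0127, -0.0117, -0.0003], [0.0169, -0.016, -0.0003], [0.021, -0.0204, -0.0003], [0.0249, -0.0249, -0.0003], [0.0287, -0.0296, -0.0003], [0.0323, -0.0343, -0.0003]]
[[0.0, 0.001, -0.028], [0.0, 0.001, -0.058], [0.0, 0.001, -0.088], [0.0, 0.001, -0.118], [0.0, 0.001, -0.148], [0.0, 0.001, -0.178], [0.0, 0.001, -0.208], [0.0, 0.001, -0.238]]
```

Run:
```python
from plan import *
from workcell import *
p=get_image("side");cv2.imwrite("pics/side4.png",cv2.resize(p["pixels"][130:260,130:310],None,fx=4.2,fy=4.2,interpolation=cv2.INTER_CUBIC))
rows([(23+6*k,.034) for k in range(1,9)])
```

```text
at [0.5136 0.1483 0.0344] [-1.57  -0.002 -0.695] F [0.45 0.01 0.35] t 5.8
[[0.0031, -0.0032, -0.0004], [0.0076, -0.0072, -0.0004], [0.0119, -0.0114, -0.0004], [0.0161, -0.0157, -0.0004], [0.0202, -0.0201, -0.0004], [0.0241, -0.0246, -0.0004], [0.0279, -0.0293, -0.0004], [0.0315, -0.034, -0.0004]]
[[0.0, 0.002, -0.027], [0.0, 0.002, -0.057], [0.0, 0.002, -0.087], [0.0, 0.002, -0.117], [0.0, 0.002, -0.147], [0.0, 0.002, -0.177], [0.0, 0.002, -0.207], [0.0, 0.002, -0.237]]
```

View pics/side4.png

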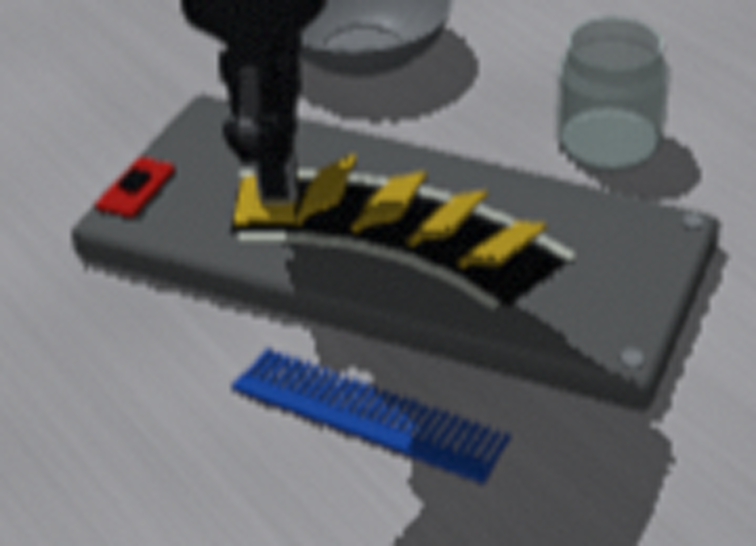

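>>> arm_command(travel=[[0.0031,-0.0032,-0.0003],[0.0076,-0.0072,-0.0003],[0.0119,-0.0114,-0.0003],[0.0161,-0.0157,-0.0003],[0.0202,-0.0201,-0.0003],[0.0241,-0.0246,-0.0003],[0.0279,-0.0293,-0.0003],[0.0315,-0.034,-0.0003]], delta_rot=[[0,0.002,-0.027],[0,0.002,-0.057],[0,0.002,-0.087],[0,0.002,-0.117],[0,0.002,-0.147],[0,0.002,-0.177],[0,0.002,-0.207],[0,0.002,-0.237]])

```text
clock: 6.8
tcp_pos: [0.5445, 0.115, 0.034]
tool_rot: [-1.571, 0.003, -0.934]
ft_force: [-2.5, 5.9, 1.0]
grip_width: -0.0004
```

Run:
```python
from plan import *
rows([(71+6*k,.0341) for k in range(1,9)])
```

```text
at [0.5445 0.115  0.034 ] [-1.571  0.003 -0.934] F [-2.49  5.86  1.04] t 6.8
[[0.0041, -0.0056, 0.0001], [0.0074, -0.0105, 0.0001], [0.0106, -0.0156, 0.0001], [0.0137, -0.0208, 0.0001], [0.0166, -0.026, 0.0001], [0.0193, -0.0314, 0.0001], [0.0219, -0.0368, 0.0001], [0.0243, -0.0423, 0.0001]]
[[-0.003, -0.002, -0.028], [-0.003, -0.002, -0.058], [-0.003, -0.002, -0.088], [-0.003, -0.002, -0.118], [-0.003, -0.002, -0.148], [-0.003, -0.002, -0.178], [-0.003, -0.002, -0.208], [-0.003, -0.002, -0.238]]
```

>>> arm_command(travel=[[0.0041,-0.0056,0.0001],[0.0074,-0.0105,0.0001],[0.0106,-0.0156,0.0001],[0.0137,-0.0208,0.0001],[0.0166,-0.026,0.0001],[0.0193,-0.0314,0.0001],[0.0219,-0.0368,0.0001],[0.0243,-0.0423,0.0001]], delta_rot=[[-0.003,-0.002,-0.028],[-0.003,-0.002,-0.058],[-0.003,-0.002,-0.088],[-0.003,-0.002,-0.118],[-0.003,-0.002,-0.148],[-0.003,-0.002,-0.178],[-0.003,-0.002,-0.208],[-0.003,-0.002,-0.238]])

```text
clock: 7.8
tcp_pos: [0.569, 0.0724, 0.0342]
tool_rot: [-1.571, -0.001, -1.173]
ft_force: [0.1, -1.0, -0.0]
grip_width: 0.0001
```

Run:
```python
from plan import *
rows([(119+6*k,.0341) for k in range(1,9)])
```

```text
at [0.569  0.0724 0.0342] [-1.571e+00 -1.000e-03 -1.173e+00] F [ 0.14 -1.03 -0.04] t 7.8
[[0.0021, -0.0053, -0.0001], [0.0042, -0.0109, -0.0001], [0.0061, -0.0166, -0.0001], [0.0078, -0.0223, -0.0001], [0.0094, -0.0281, -0.0001], [0.0108, -0.034, -0.0001], [0.012, -0.0399, -0.0001], [0.013, -0.0458, -0.0001]]
[[0.001, 0.0, -0.028], [0.001, 0.0, -0.058], [0.001, 0.0, -0.088], [0.001, 0.0, -0.118], [0.001, 0.0, -0.148], [0.001, 0.0, -0.178], [0.001, 0.0, -0.208], [0.001, 0.0, -0.238]]
```

>>> arm_command(travel=[[0.0021,-0.0053,-0.0001],[0.0042,-0.0109,-0.0001],[0.0061,-0.0166,-0.0001],[0.0078,-0.0223,-0.0001],[0.0094,-0.0281,-0.0001],[0.0108,-0.034,-0.0001],[0.012,-0.0399,-0.0001],[0.013,-0.0458,-0.0001]], delta_rot=[[0.001,0,-0.028],[0.001,0,-0.058],[0.001,0,-0.088],[0.001,0,-0.118],[0.001,0,-0.148],[0.001,0,-0.178],[0.001,0,-0.208],[0.001,0,-0.238]])

```text
clock: 8.8
tcp_pos: [0.5822, 0.0261, 0.0342]
tool_rot: [-1.57, -0.0, -1.413]
ft_force: [0.3, -0.3, 1.0]
grip_width: 0.0001
```

Run:
```python
from plan import *
rows([(x,.0341) for x in (173,179,185,191,197,202,205,205)])
```

```text
at [0.5822 0.0261 0.0342] [-1.57  -0.    -1.413] F [ 0.29 -0.25  1.01] t 8.8
[[0.0007, -0.0054, -0.0001], [0.0014, -0.0113, -0.0001], [0.0019, -0.0173, -0.0001], [0.0022, -0.0233, -0.0001], [0.0023, -0.0293, -0.0001], [0.0023, -0.0343, -0.0001], [0.0023, -0.0373, -0.0001], [0.0023, -0.0373, -0.0001]]
[[-0.0, 0.001, -0.028], [-0.0, 0.001, -0.058], [-0.0, 0.001, -0.088], [-0.0, 0.001, -0.118], [-0.0, 0.001, -0.148], [-0.0, 0.001, -0.173], [-0.0, 0.001, -0.188], [-0.0, 0.001, -0.188]]
```

>>> arm_command(travel=[[0.0007,-0.0054,-0.0001],[0.0014,-0.0113,-0.0001],[0.0019,-0.0173,-0.0001],[0.0022,-0.0233,-0.0001],[0.0023,-0.0293,-0.0001],[0.0023,-0.0343,-0.0001],[0.0023,-0.0373,-0.0001],[0.0023,-0.0373,-0.0001]], delta_rot=[[0,0.001,-0.028],[0,0.001,-0.058],[0,0.001,-0.088],[0,0.001,-0.118],[0,0.001,-0.148],[0,0.001,-0.173],[0,0.001,-0.188],[0,0.001,-0.188]])

```text
clock: 9.8
tcp_pos: [0.5845, -0.0114, 0.0341]
tool_rot: [-1.571, -0.0, -1.602]
ft_force: [0.5, 0.8, 0.8]
grip_width: -0.0
```

Run:
```python
from plan import *
from workcell import *
p=get_image("side");cv2.imwrite("pics/side5.png",cv2.resize(p["pixels"][130:260,130:310],None,fx=4.2,fy=4.2,interpolation=cv2.INTER_CUBIC))
s=state();print(s["tcp_pos"],s["ft_force"])
```

```text
[ 0.58453247 -0.01125075  0.03409572] [ 0.49513693 -1.14384529 -0.22076854]
```

View pics/side5.png

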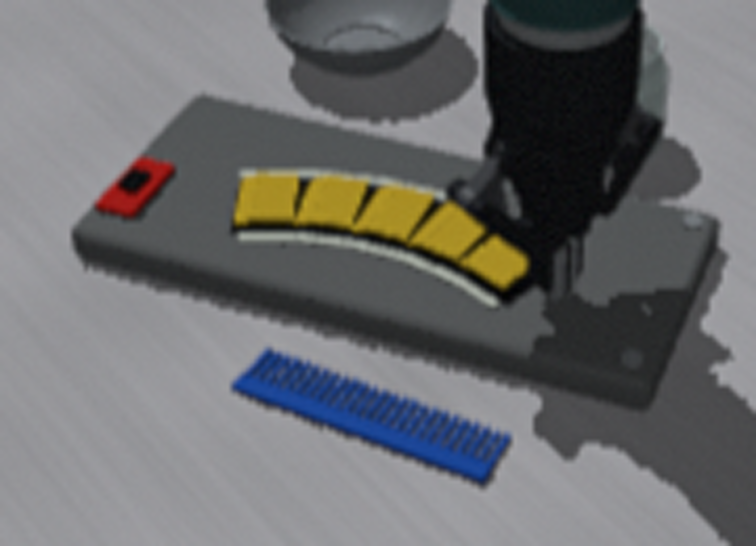

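>>> arm_command(travel=[[0,-0.001,0.01],[0,-0.001,0.03],[0,-0.001,0.06],[0,-0.001,0.09],[0,-0.001,0.12],[-0.02,-0.03,0.15],[-0.05,-0.07,0.17],[-0.08,-0.11,0.18]], delta_rot=[[0,0,0],[0,0,0],[0,0,0],[0,0,0],[0,0,0],[0,0,0],[0,0,0],[0,0,0]])

```text
clock: 10.85
tcp_pos: [0.5048, -0.1223, 0.2166]
tool_rot: [-1.568, -0.001, -1.6]
ft_force: [0.6, -0.8, 0.5]
grip_width: -0.0
```

>>> arm_command(travel=[[-0.02,-0.03,0],[-0.04,-0.06,0],[-0.06,-0.09,0],[-0.06,-0.12,0],[-0.06,-0.15,0],[-0.06,-0.15,0],[-0.06,-0.15,0],[-0.06,-0.15,0]], delta_rot=[[0,0,0],[0,0,0],[0,0,0],[0,0,0],[0,0,0],[0,0,0],[0,0,0],[0,0,0]])

```text
clock: 11.85
tcp_pos: [0.4447, -0.2713, 0.2167]
tool_rot: [-1.568, -0.001, -1.599]
ft_force: [0.8, 0.5, -0.4]
grip_width: -0.0
```

Run:
```python
from ov import *
from workcell import *
par=np.load("par0.npy")
for n,b,f in(("top",(90,340,90,280),3.1),("side",(140,310,145,240),4.6)):
    p=get_image(n);overlay(p,par,b,f,f"pics/{n}9.png")
    d=cv2.absdiff(p["pixels"],pickle.load(open(n+"0.pkl","rb"))["pixels"])
    for l in("bowl","jar","comb","bone"):print(n,l,[[round(float(x),1) for x in r["bbox"]] for r in outline_of(l,p)[:1]])
s=state();print(s["clock"],s["tcp_pos"])
```

```text
top bowl [[132.1, 147.6, 54.1, 59.4]]
top jar [[215.8, 121.3, 30.3, 32.1]]
top comb [[258.8, 235.0, 62.7, 38.8]]
top bone [[313.1, 137.7, 32.4, 48.9]]
side bowl [[213.4, 131.7, 43.5, 27.5]]
side jar [[273.9, 152.9, 29.7, 40.6]]
side comb [[216.5, 228.3, 65.8, 30.6]]
side bone []
12.35 [ 0.44479346 -0.27224441  0.21658543]
```

View pics/top9.png

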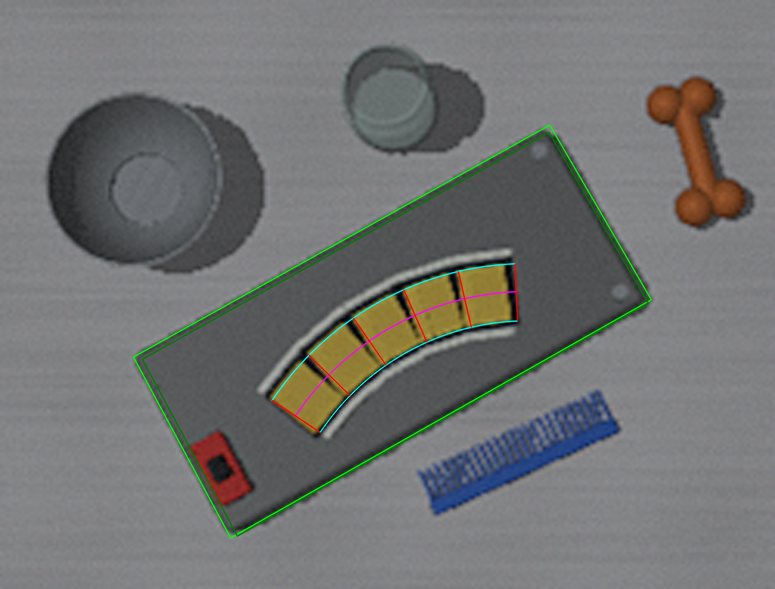

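View pics/side9.png

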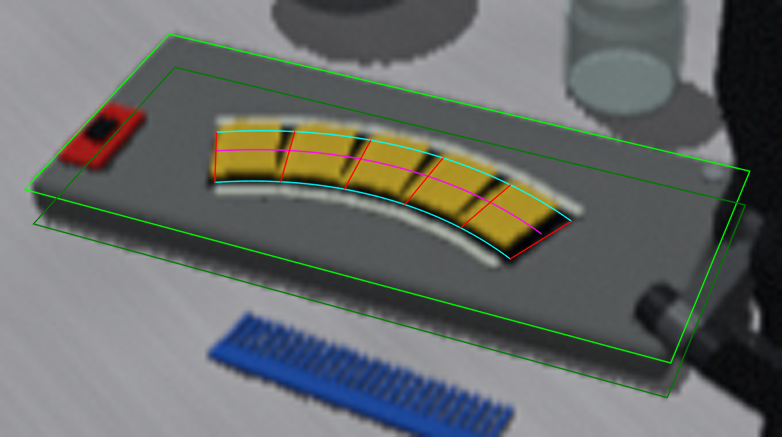

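All five slats lie flat (yellow row from (300,400) to (490,290) in the top picture, with narrow, even gaps). The bowl, jar, comb and bone are where they were, and the arm is clear.

```bash
python3 -c "
from workcell import *
print(close_job())"
```

```text
the job is handed in; nothing more can be done
None
```

The roof vent is closed: all five slats were folded down in one stroke from the red latch end. The job was handed in at about 12 s of the 40 s allowed.

- **Stroke:** I ran the shut fingertips along the arc at a measured height of about 34 mm, from 25 mm before slat 1 to 15 mm past the end of the row. There was no lift between slats; I took one picture after slat 1, which paused the stroke for about 0.05 s.
- **Force:** The largest wrist force I read was about 6.5 N, mostly sideways, at the hinge of slat 3. I only read it between moves, so peaks within a move were not seen.
- **Coming away:** I lifted straight up and moved clear to about 0.22 m above the bench.
- **Last checks:** In both cameras all five slats lie flat, judged by eye. In the top view the bowl, jar, comb and bone are where they were at the start, within the detector's error of up to about 3 pixels. The arm hid the bone in the last side view, so I checked it only from the top.

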